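Store two carrier plates in a spring-clip rack

TASK

Put the two sample carrier plates away in the rack: slide each one straight into the bay in front of it, flat on the deck, and push it fully home so that the spring clips on both sides snap into its notches. Then swing the yellow keeper bar fully shut across the mouths. Leave the lens parts and the tub beside the rack where they are.

Things in the scene. Friction and masses are not known exactly. Their poses are not given: they have to be found in the camera images.
- rack: Low two-bay plate rack fixed on the bench. Origin: on the bench under the middle of the mouth line (tips of the white guide noses); x points into the bays, z up. Slick grey deck 300 mm wide, top 30 mm above the bench, from x = -180 mm (open loading end) to the stop face at x = 120.5 mm. White rails 16 mm high part two bays 93 mm wide, centred at y = +65 and -65 mm.
- bay0 (a point): Home point of the left bay (rack y = +65 mm): where a plate's origin lies when fully home, 61.5 mm inside the mouth line, 30 mm above the bench; x axis as the rack's. The plate's trailing face is then 4 mm inside the mouth line; it can go 1 mm further to the stop. The rail noses flare each mouth by 15 mm a side over its first 32 mm.
- bay1 (a point): Home point of the right bay (rack y = -65 mm): where a plate's origin lies when fully home, 61.5 mm inside the mouth line, 30 mm above the bench; x axis as the rack's. In both bays thin steel lips, undersides 15.5 mm above the deck, overhang the bay's edges by 5 mm from 34 to 80 mm inside the mouth line; the deck in front is bare.
- plate_black: Black carrier plate with a glass window: 115 mm long (x), 90 wide (y), 8 thick, 0.17 to 0.35 kg, lying on the deck. Origin: centre of its underside; +x is the end that goes in first, with cut corners. A 13 mm wide notch for the clips in each side, 33 mm ahead of the origin. An upturned push lip, 76 mm wide and 8 thick, rises to 24 mm above the underside along the trailing end.
- plate_blue: Blue carrier plate with a glass window: 115 mm long (x), 90 wide (y), 8 thick, 0.17 to 0.35 kg, lying on the deck. Origin: centre of its underside; +x is the end that goes in first, with cut corners. A 13 mm wide notch for the clips in each side, 33 mm ahead of the origin. An upturned push lip, 76 mm wide and 8 thick, rises to 24 mm above the underside along the trailing end.
- plate_black_lip (a point): Middle of the top edge of the black plate's push lip, on its trailing face: 57.5 mm behind the plate's origin, 24 mm above its underside
- plate_blue_lip (a point): The same point on the blue plate
- keeper (a joint): Angle (rad) of the yellow keeper bar: 0 = shut across both mouths (along the rack's +y), at its stop; it grows swinging out counter-clockwise seen from above; 1.57 points along the rack's -x. Bar 245 mm long, 8 thick, 6 to 22 mm above the deck; a stiff pivot (0.12 N m) holds it where it is left. Shut, its inner face is 3 mm outside the mouth line; a plate that sticks out stops it.
- keeper_hinge (a point): Pivot axis of the keeper bar at deck height, on the rack at x = -7 mm, y = -143.5 mm
- keeper_knob (a point): Top of the black knob on the keeper bar, 140 mm from the pivot: knob 18 mm across, 30 to 48 mm above the deck, on an 8 mm stem
- objective: Steel microscope objective standing on the bench beside the rack, 33 mm across, 50 mm high; origin under its centre. Not to be disturbed
- eyepiece: Black eyepiece standing on the bench beside the rack, 48 mm across, 55 mm high; origin under its centre. Not to be disturbed
- cap_tub: Clear open tub on the bench beside the rack, 72 mm across, 45 mm high; origin under its centre. Not to be disturbed
- clip0l (a joint): Sprung roller clip (black, 12 mm across) in the left (+y) wall of bay 0 (left), 94.5 mm inside the mouth line. 0 = fully out, 4 mm into the path of a plate's edge; grows (m) as it is pushed back, about 0.004 (6 N) with a plate's straight edge on it; near 0 again once snapped into the plate's notch. Pushing a plate past its two clips takes about 5 to 15 N over the last 30 mm.
- clip0r (a joint): Sprung roller clip (black, 12 mm across) in the right (-y) wall of bay 0 (left), 94.5 mm inside the mouth line. 0 = fully out, 4 mm into the path of a plate's edge; grows (m) as it is pushed back, about 0.004 (6 N) with a plate's straight edge on it; near 0 again once snapped into the plate's notch. Pushing a plate past its two clips takes about 5 to 15 N over the last 30 mm.
- clip1l (a joint): Sprung roller clip (black, 12 mm across) in the left (+y) wall of bay 1 (right), 94.5 mm inside the mouth line. 0 = fully out, 4 mm into the path of a plate's edge; grows (m) as it is pushed back, about 0.004 (6 N) with a plate's straight edge on it; near 0 again once snapped into the plate's notch. Pushing a plate past its two clips takes about 5 to 15 N over the last 30 mm.
- clip1r (a joint): Sprung roller clip (black, 12 mm across) in the right (-y) wall of bay 1 (right), 94.5 mm inside the mouth line. 0 = fully out, 4 mm into the path of a plate's edge; grows (m) as it is pushed back, about 0.004 (6 N) with a plate's straight edge on it; near 0 again once snapped into the plate's notch. Pushing a plate past its two clips takes about 5 to 15 N over the last 30 mm.
Things that resemble listed ones, but are neither listed nor needed, are in the scene too. What is shaped like the plate_blue but green is not meant.

How it is judged:
By the outcome, as a careful person would: the job done as asked, in the order asked, and still so for the second after the job is handed in, with the robot touching nothing.
It also fails if it takes over 67 s, if anything falls off the work surface, if the arm or the gripper's body presses on something with over 40 N, if the wrist force passes 120 N, or if a joint passes its speed limit or range.

ROBOT

A 7-joint arm with a two-finger parallel gripper is mounted at the origin on the work surface. World frame = base frame: x ahead of the robot, y to its left, z up, the work surface at z = 0. Lengths are in m, angles in rad, forces in N, time in s.
With the tool pointing down it reaches from about 0.425 to 0.875 m from the base axis. Payload 9.9 kg.
Tool frame: the origin (TCP) lies between the finger pads; the fingertips stand env.tip_extent ahead of it and the grasp point (between the pads) lies 5 mm behind it (env.tip_extent is the distance from the TCP to the fingertips, in m); z points along the fingers, y is the line along which they close (so a half turn about z gives the same grasp; the last joint's range is limited). The gripper opens to 85 mm and grips with 20 to 120 N. Pads are 22 mm wide; open, the fingers measure 114 mm over their backs; the gripper's body (76 mm by 85 mm) begins 54 mm behind the grasp point. The pads swing forward as they close: fully open they stand 13 mm farther back than shut.
Start: joints at [-1.262, 0.576, 0.025, 1.437, -0.015, 1.129, -0.057], TCP at [0.258, 0.624, 0.221] pointing down, gripper open.
Joint ranges: [-2.76, 2.76], [-0.34, 2.15], [-1.52, 1.57], [0.19, 2.46], [-1.09, 4.23], [0.17, 1.99], [-2.82, 2.82]. Speed limits (rad/s): [2.22, 2.22, 3.01, 3.01, 3.14, 3.14, 3.14].

INTERFACE

Orientations are given as [roll, pitch, yaw] about the fixed x, y, z axes, in that order (R = Rz(yaw) Ry(pitch) Rx(roll)).
In Python, from station import env, read_camera, calibration gives the robot as it stands. The module is installed in compiled form; this text tells all that it offers.
- The arm moves only by the shell command python3 -m inch 'ROWS' [FORCE]. ROWS is JSON, a list of rows, each a list of 3 entries, a list of its own where there are three numbers: the shift along the tool's x, y, z in m, then the turn about the tool's z in rad, then the opening, from 0 (shut) to 1 (fully open). A call has 1 to 20 rows; each row shifts and turns the commanded pose from where the row before left it, along the tool's axes as they then stand; what a row does not reach is not made up. A row lasts 1/10 s, in which the tool goes at most 50 mm and 8.59 degrees, less where a joint would pass 70% of its speed; a pose out of reach is approached as far as the arm can. A call with a gripper value outside its range is refused whole. The fingers move at their own pace and stop on an object; FORCE is the grip in N (left out, the last holds). Time passes only in rows, so rows that do not move let the fingers close. It gives the time, the measured TCP pose, the force, the opening and the grip force at its end, in the units of the state.
- env.state(): the state, without advancing time (a new reading comes with each control period).
- read_camera(name): name is "scene" or "top"; returns (picture, depth): 420x560x3 uint8, red, green, blue; 420x560 float32, m along the optical axis (not along the pixel's ray), 0 where there is no reading.
- calibration(name): a dict with "mtx" (3x3 intrinsics, pixels), "extrinsics" (4x4, takes a point from world to camera coordinates). Camera axes: x right, y down, z forward; pixel columns grow to the right and rows downward; lengths in m; the calibration is good to about 2 mm. A picture is of the moment at which its call begins. calibration takes no time and is no camera call.
- env.close_job(): hands the job in; it is judged then, once.
The state is a dict: "clock": time; "joint_positions": joint angles; "joint_vel": joint speeds; "joint_torque": joint torques, N m; "position": TCP position; "eef_rot": TCP orientation; "contact_force": force on the tool from outside, world axes, zero at the start; "wrist_torque": the same for the moment, N m; "finger_gap": finger opening in m; "grasp_force": force on a finger pad.
Only numpy, scipy, OpenCV 4.12 (cv2) and the standard library are available. Lean on these libraries where they do the work, as an engineer would, in place of code of your own. Each camera call takes 0.05 s, during which the arm holds its last target. There are 200 camera calls.

## Working session

There is one attempt and no reset: what is moved stays moved. The work goes in short steps, Python scripts to look and compute and a shell command to move; the robot and the scene stay as the last step left them, time stands still between calls to the robot, and variables do not carry over. Pictures are saved under pics/ and viewed, at most 10 in all, crops included, and the job is handed in when it is done.

```bash
mkdir -p pics; python3 - <<'E'
from station import env, read_camera, calibration
import cv2,numpy as np
for n in("scene","top"):
    p,d=read_camera(n); cv2.imwrite(f"pics/{n}0.png",cv2.cvtColor(p,cv2.COLOR_RGB2BGR)); np.save(f"{n}0.npy",d)
    c=calibration(n); print(n,np.round(c["mtx"],1).tolist(),np.round(c["extrinsics"],3).tolist())
print(env.state(),env.tip_extent)
E
```

```text
scene [[409.0, 0.0, 281.2], [0.0, 409.0, 211.8], [0.0, 0.0, 1.0]] [[-0.869, 0.495, -0.015, 0.45], [0.36, 0.611, -0.705, -0.215], [-0.34, -0.617, -0.709, 1.221], [0.0, 0.0, 0.0, 1.0]]
top [[426.4, 0.0, 273.8], [0.0, 426.4, 208.4], [0.0, 0.0, 1.0]] [[-0.049, -0.999, 0.005, 0.113], [-0.966, 0.046, -0.254, 0.585], [0.253, -0.017, -0.967, 0.798], [0.0, 0.0, 0.0, 1.0]]
{'clock': 0.1, 'joint_positions': array([-1.26181549,  0.5764472 ,  0.02484428,  1.43781057, -0.01496633,
        1.12898729, -0.05648156]), 'joint_vel': array([-0.0006654 , -0.00078129,  0.00110821, -0.00244226,  0.00235049,
       -0.00066837,  0.00033332]), 'joint_torque': array([ 6.62176768e-03, -7.67307258e+01,  2.25846134e+00, -2.86604279e+01,
        1.60285964e-02,  8.65193841e-03, -1.34906810e-05]), 'position': array([0.25820808, 0.62321944, 0.22073413]), 'eef_rot': array([-3.14012831e+00,  1.03439089e-04,  2.74888001e+00]), 'contact_force': array([-0.49105705,  0.23658294, -0.02797595]), 'wrist_torque': array([ 0.00491796,  0.01503893, -0.0532621 ]), 'grasp_force': 0.0, 'finger_gap': 0.08559998007057834} 0.014
```

View pics/top0.png

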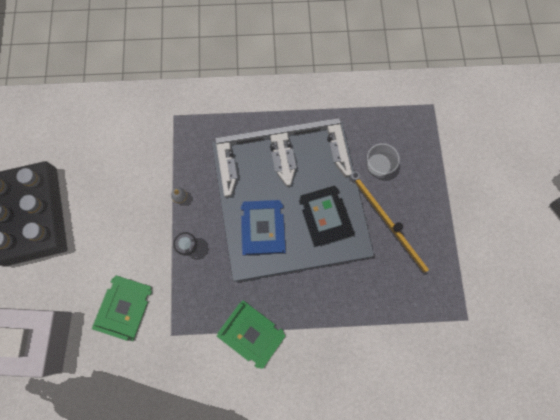

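View pics/scene0.png

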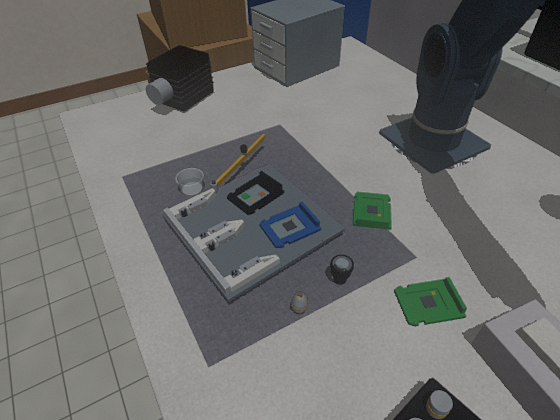

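The top view shows the rack with its mouths facing the robot: nose tips at about (229,193), (289,184) and (350,173). Blue is at (263,228) before the left bay, black at (327,215) before the right bay. The keeper runs from its hinge at (355,176) to (426,270), with the knob at (398,227). The plate-shaped objects at (123,307) and (252,335) are green decoys, so not meant. I'll confirm in one enlarged crop.

```bash
python3 - <<'E'
import cv2
p=cv2.imread("pics/top0.png")[112:284,205:435]
cv2.imwrite("pics/crop0.png",cv2.resize(p,None,fx=3.4,fy=3.4,interpolation=cv2.INTER_CUBIC))
E
```

```text
(no output)
```

View pics/crop0.png

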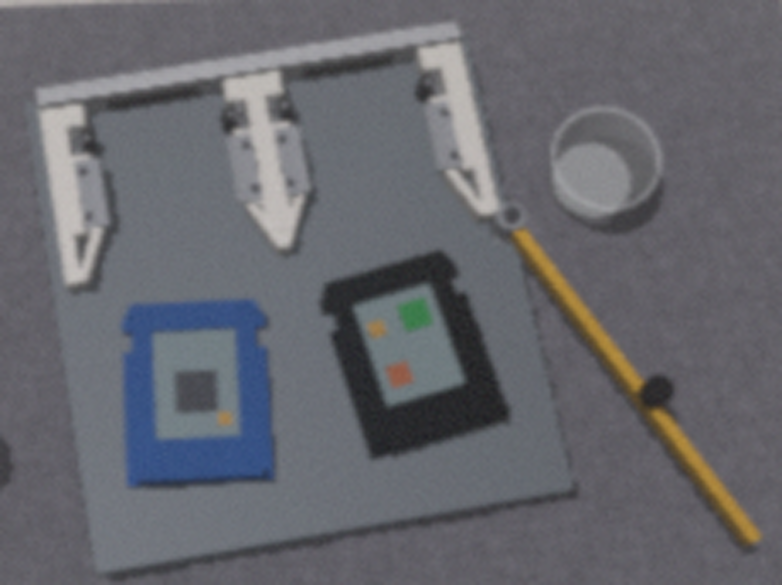

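The crop confirms it: blue is before the left bay and black before the right, each with its cut corners toward the rack. Deck corners are at crop (105,573) and (573,491), the centre nose tip at (287,250), and the hinge at (512,217).

```bash
cat > h.py <<'E'
import numpy as np, cv2
from station import env, read_camera, calibration
def ray(n,uv,z):
    c=calibration(n);K,E=c["mtx"],np.array(c["extrinsics"]);R,t=E[:3,:3],E[:3,3]
    o=-R.T@t; uv=np.atleast_2d(uv).astype(float)
    d=(R.T@np.linalg.inv(K)@np.c_[uv,np.ones(len(uv))].T).T
    return o+d*((np.broadcast_to(z,len(uv))-o[2])/d[:,2])[:,None]
def cloud(n,d):
    c=calibration(n);K,E=c["mtx"],np.array(c["extrinsics"]);R,t=E[:3,:3],E[:3,3]
    v,u=np.mgrid[:d.shape[0],:d.shape[1]]
    P=np.stack([(u-K[0,2])/K[0,0]*d,(v-K[1,2])/K[1,1]*d,d],-1)
    return (P-t)@R
def fit2(A,B): # B = R A + t
    a,b=A.mean(0),B.mean(0);U,_,V=np.linalg.svd((A-a).T@(B-b));R=V.T@np.diag([1,np.linalg.det(V.T@U.T)])@U.T
    return np.arctan2(R[1,0],R[0,0]),b-R@a
def cr(p): return (np.array(p,float)+.5)/3.4-.5+np.array([205,112])
E
python3 - <<'E'
from h import *
px=cr([(105,573),(573,491),(287,250),(512,217),(40,97),(458,30)])
m=np.array([(-.18,.15),(-.18,-.15),(0,0),(-.007,-.1435)])
W=ray("top",px[:4],[.03,.03,.046,.052])[:,:2]
th,t=fit2(m,W);R=np.array([[np.cos(th),-np.sin(th)],[np.sin(th),np.cos(th)]])
print("rack yaw",th,"origin",t);print("res mm",np.round((W-(m@R.T+t))*1e3,1).tolist())
np.save("rack.npy",[th,*t])
d=np.load("top0.npy");P=cloud("top",d);img=cv2.imread("pics/top0.png").astype(int)
inr=lambda P:(P[...,:2]-t)@R
Q=inr(P)
dk=(abs(Q[...,0]+.12)<.2)&(abs(Q[...,1])<.14)&(P[...,2]<.034)&(P[...,2]>.02);print("deck z",np.median(P[dk][:,2]))
b,g,r=img[...,0],img[...,1],img[...,2]
on=(Q[...,0]>-.175)&(Q[...,0]<.01)&(abs(Q[...,1])<.125)
for nm,mk in(("blue",(b>r+35)),("black",(r<60)&(g<60)&(b<60))):
    k=on&mk&(P[...,2]>.0335)&(P[...,2]<.06)
    n,l,s,c=cv2.connectedComponentsWithStats(k.astype(np.uint8));i=1+np.argmax(s[1:,4]);k=l==i
    q=Q[k];z=P[k][:,2];print(nm,k.sum(),"z pct",np.percentile(z,[5,50,95,99]))
    rc=cv2.minAreaRect((q*1e3).astype(np.float32));print(rc)
    hi=k&(P[...,2]>.047)
    if hi.sum()>10: print("lip",hi.sum(),np.median(P[hi][:,2]),cv2.minAreaRect((Q[hi]*1e3).astype(np.float32)))
ky=cr([(655,392),(750,540)]);w=ray("top",ky,[.078,.052])[:,:2];print("knob,tip rack mm",((w-t)@R*1e3).round(),w.round(3))
E
```

```text
rack yaw 0.1278584712253779 origin [0.64849526 0.04871749]
res mm [[1.5, -4.3], [-0.8, 3.8], [-1.2, 0.1], [0.5, 0.4]]
deck z 0.030504011726095112
blue 1444 z pct [0.03580319 0.03866215 0.05480563 0.05640146]
((-78.66619110107422, 72.69376373291016), (89.83814239501953, 116.2244873046875), 82.67142486572266)
lip 166 0.054605725133083996 ((-132.0870361328125, 79.33377075195312), (73.92213439941406, 8.63606071472168), 82.80448913574219)
black 1247 z pct [0.03602041 0.03884605 0.05491728 0.05702687]
((-78.0829086303711, -64.89195251464844), (113.9150619506836, 88.92070770263672), 7.1032280921936035)
lip 160 0.05420226317066623 ((-130.49005126953125, -70.71025848388672), (8.485689163208008, 75.0765151977539), 7.169802665710449)
knob,tip rack mm [[-136. -195.]
 [-230. -238.]] [[ 0.538 -0.163]
 [ 0.451 -0.216]]
```

Numbers agree with the given sizes: plates 90x115, lips at z=0.054, bar 242 mm, knob radius 139 mm. I'll refine the rack yaw from the stop wall and rails, then work out the approach.

```bash
cat >> h.py <<'E'
def goto(x,y,z,yaw):
    """tool-frame turn then shift from the measured pose"""
    s=env.state();p=s["position"];yw=s["eef_rot"][2]
    dp=np.array([x,y,z])-p; dt=(yaw-yw+np.pi)%(2*np.pi)-np.pi
    c,sn=np.cos(yaw),np.sin(yaw)
    print("tool turn %.3f then shift mm x %.1f y %.1f z %.1f"%(-dt,*(1e3*np.array([c*dp[0]+sn*dp[1],sn*dp[0]-c*dp[1],-dp[2]]))))
def rk(x,y):
    th,a,b=np.load("rack.npy");c,s=np.cos(th),np.sin(th)
    return np.array([a+c*x-s*y,b+s*x+c*y])
E
python3 - <<'E'
from h import *
th,a,b=np.load("rack.npy")
d=np.load("top0.npy");P=cloud("top",d);img=cv2.imread("pics/top0.png").astype(int)
R=np.array([[np.cos(th),-np.sin(th)],[np.sin(th),np.cos(th)]]);Q=(P[...,:2]-[a,b])@R
k=(img.min(-1)>135)&(abs(Q[...,1])<.17)&(Q[...,0]>-.03)&(Q[...,0]<.15)
n,l,s,c=cv2.connectedComponentsWithStats(k.astype(np.uint8))
for i in range(1,n):
    if s[i,4]>60: 
        q=Q[l==i]*1e3; z=P[l==i][:,2]; print(s[i],np.round(np.median(z),3),cv2.minAreaRect(q.astype(np.float32)),q.min(0).round(1),q.max(0).round(1))
        print(" line",cv2.fitLine(q.astype(np.float32),cv2.DIST_HUBER,0,.01,.01).ravel().round(3))
w=ray("top",cr([(40,97),(458,30)]),.05);e=w[1]-w[0];print("wall dir yaw",np.arctan2(e[1],e[0])+np.pi/2)
w=ray("top",cr([(105,573),(573,491)]),.03);e=w[1]-w[0];print("deck edge yaw",np.arctan2(e[1],e[0])+np.pi/2)
# deck extents by depth at x=-100
for x in(-.15,-.05):
    k=(abs(Q[...,0]-x)<.015)&(abs(P[...,2]-.03)<.006)&(abs(Q[...,1])<.2);print("deck y",np.percentile(Q[k][:,1],[.5,99.5]))
print("blue"); 
g=np.radians(-7.3);o=np.array([-.0787,.0727])-.0535*np.array([np.cos(g),np.sin(g)])
x,y=rk(*o);print(x,y);goto(x,y,.12,th+g+np.pi/2)
E
```

```text
[216 119 124  24 568] 0.052 ((127.0694808959961, 1.3939971923828125), (12.552404403686523, 277.2633972167969), 0.02030791901051998) [ 120.8 -137.2] [133.4 140. ]
 line [1.00000e-03 1.00000e+00 1.26577e+02 3.27300e+00]
[328 124  24  51 484] 0.046 ((62.07331085205078, -126.21720886230469), (124.11813354492188, 32.99159240722656), 0.28664401173591614) [ 1.000e-01 -1.427e+02] [ 124.2 -109.5]
 line [ 1.0000e+00  2.8000e-02  6.0830e+01 -1.2789e+02]
[271 133  24  52 618] 0.047 ((61.51996994018555, 0.7057762145996094), (120.31385803222656, 40.33921432495117), 0.5537529587745667) [  1.4 -19.6] [121.9  20.9]
 line [ 1.0000e+00 -2.0000e-03  6.0551e+01  1.7830e+00]
[216 143  20  53 570] 0.047 ((62.02976989746094, 126.72247314453125), (33.03014373779297, 121.96589660644531), 89.91128540039062) [  1.1 110.2] [123.  143.3]
 line [ 1.00000e+00 -2.90000e-02  6.19680e+01  1.30352e+02]
wall dir yaw 0.12516890279901016
deck edge yaw 0.12363433686273195
deck y [-0.14528421  0.15088782]
deck y [-0.14640862  0.15116171]
blue
0.507667670790865 0.11076494916787166
tool turn 1.178 then shift mm x -512.6 y 249.2 z 100.7
```

```bash
python3 -m inch '[[[0,0,0],0.147,0.35],[[0,0,0],0.147,0.35],[[0,0,0],0.147,0.35],[[0,0,0],0.147,0.35],[[0,0,0],0.147,0.35],[[0,0,0],0.147,0.35],[[0,0,0],0.147,0.35],[[0,0,0],0.147,0.35]]'
python3 -m inch '[[[-0.02,0.01,0],0,0.35],[[-0.04,0.02,0],0,0.35],[[-0.045,0.022,0],0,0.35],[[-0.045,0.022,0],0,0.35],[[-0.045,0.022,0],0,0.35],[[-0.045,0.022,0],0,0.35],[[-0.045,0.022,0],0,0.35],[[-0.045,0.022,0],0,0.35],[[-0.045,0.022,0],0,0.35],[[-0.045,0.022,0],0,0.35],[[-0.045,0.022,0],0,0.35],[[-0.035,0.015,0.03],0,0.35],[[-0.013,0.006,0.03],0,0.35],[[0,0,0.03],0,0.35],[[0,0,0.01],0,0.35],[[0,0,0],0,0.35],[[0,0,0],0,0.35]]'
python3 - <<'E'
from h import *
th=np.load("rack.npy")[0]
goto(.5077,.1108,.12,th-np.radians(7.3)+np.pi/2)
p,d=read_camera("scene"); cv2.imwrite("pics/s1.png",cv2.resize(cv2.cvtColor(p,cv2.COLOR_RGB2BGR)[120:300,160:400],None,fx=3.3,fy=3.3,interpolation=cv2.INTER_CUBIC))
E
```

```text
clock: 0.9
position: [0.2582, 0.6234, 0.221]
eef_rot: [-3.141, 0.001, 1.567]
contact_force: [0.7, 0.5, -0.1]
finger_gap: 0.0302
grasp_force: 0.0
clock: 2.6
position: [0.5084, 0.1124, 0.1223]
eef_rot: [3.141, -0.0, 1.574]
contact_force: [0.3, 0.2, 0.1]
finger_gap: 0.0298
grasp_force: 0.0
tool turn 0.002 then shift mm x -1.6 y -0.7 z 2.3
```

View pics/s1.png

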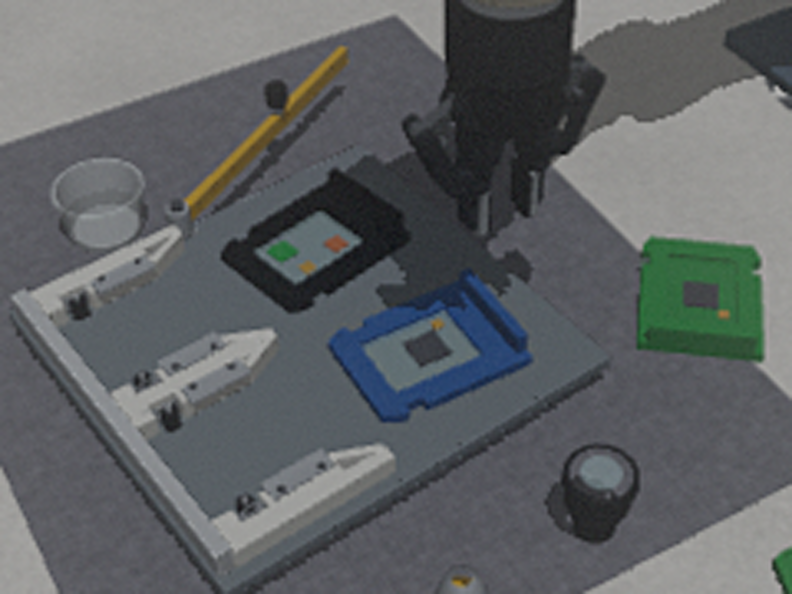

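The fingers at crop (505,215) straddle the line of the blue lip at (495,310). Descending to grip the lip.

```bash
python3 -m inch '[[[-0.0016,-0.0007,0.02],0,0.35],[[0,0,0.02],0,0.35],[[0,0,0.015],0,0.35],[[0,0,0.008],0,0.35],[[0,0,0],0,0.35],[[0,0,0],0,0.35]]'
python3 -m inch '[[[0,0,0],0,0.2],[[0,0,0],0,0.1],[[0,0,0],0,0.05],[[0,0,0],0,0],[[0,0,0],0,0],[[0,0,0],0,0],[[0,0,0],0,0]]' 30
```

```text
clock: 3.25
position: [0.5079, 0.1105, 0.0594]
eef_rot: [3.14, -0.0, 1.573]
contact_force: [0.2, 0.5, 0.5]
finger_gap: 0.03
grasp_force: 0.0
clock: 3.95
position: [0.5073, 0.1102, 0.0585]
eef_rot: [-3.141, 0.0, 1.573]
contact_force: [-0.4, 0.3, -0.5]
finger_gap: -0.0001
grasp_force: 0.0
```

```bash
python3 - <<'E'
from h import *
p,d=read_camera("scene"); cv2.imwrite("pics/s2.png",cv2.resize(cv2.cvtColor(p,cv2.COLOR_RGB2BGR)[150:280,230:400],None,fx=4.5,fy=4.5,interpolation=cv2.INTER_CUBIC))
E
```

```text
(no output)
```

View pics/s2.png

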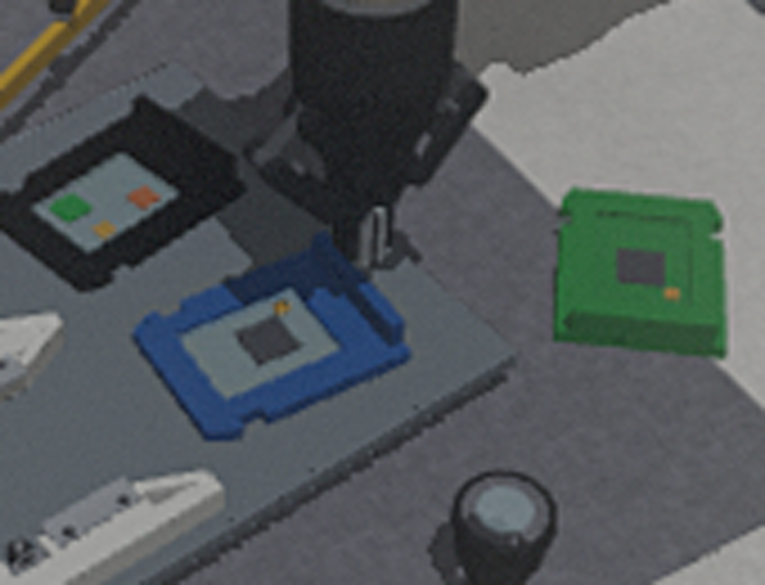

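The shut fingers at crop (375,240) stand behind the blue lip at (360,290), so the grip missed. I'll re-measure the plate with both cameras.

```bash
cat >> h.py <<'E'
def plates(n="top",ret=None):
    p,d=read_camera(n);P=cloud(n,d);r,g,b=[p[...,i].astype(int) for i in range(3)]
    th,a,bb=np.load("rack.npy");R=np.array([[np.cos(th),-np.sin(th)],[np.sin(th),np.cos(th)]]);Q=(P[...,:2]-[a,bb])@R
    on=(Q[...,0]>-.18)&(Q[...,0]<.12)&(abs(Q[...,1])<.125)
    for nm,mk,sg in(("blue",b>r+30,1),("black",(r<60)&(g<60)&(b<60),-1)):
        for lab,lo,hi in(("body",.0335,.042),("lip",.046,.0585)):
            k=on&mk&(P[...,2]>lo)&(P[...,2]<hi)&(Q[...,1]*sg>0)
            c,l,s,_=cv2.connectedComponentsWithStats(k.astype(np.uint8))
            if c<2: continue
            k=l==1+np.argmax(s[1:,4])
            rc=cv2.minAreaRect((Q[k]*1e3).astype(np.float32));print(n,nm,lab,k.sum(),"z%.4f"%np.median(P[k][:,2]),np.round(rc[0],1),np.round(rc[1],1),round(rc[2],1))
    return p
E
python3 - <<'E'
from h import *
cv2.imwrite("pics/t3.png",cv2.resize(cv2.cvtColor(plates("top"),cv2.COLOR_RGB2BGR)[160:290,205:375],None,fx=4.5,fy=4.5,interpolation=cv2.INTER_CUBIC));plates("scene")
# old scene
p=cv2.imread("pics/scene0.png").astype(int);P=cloud("scene",np.load("scene0.npy"))
k=(p[...,0]>p[...,2]+30)&(P[...,2]>.046)&(P[...,2]<.0585)&(P[...,0]>.4)&(P[...,0]<.6)&(P[...,1]<.2)&(P[...,1]>0)
print("before scene lip world",k.sum(),cv2.minAreaRect((P[k][:,:2]*1e3).astype(np.float32)))
E
```

```text
top black body 952 z0.0385 [-78.6 -63.7] [112.1  89. ] 7.5
top black lip 159 z0.0540 [-130.2  -70.7] [ 8.7 75.8] 7.2
scene blue body 939 z0.0369 [-78.5  72.9] [ 93.6 115.3] 82.9
scene blue lip 99 z0.0524 [-131.8   81.5] [76.4  8.9] 82.7
scene black body 744 z0.0369 [-77.6 -62.1] [117.   92.1] 7.6
scene black lip 105 z0.0520 [-131.4  -69.3] [11.  77.6] 6.3
before scene lip world 109 ((507.48284912109375, 111.79156494140625), (9.483012199401855, 77.27835845947266), 0.44075536727905273)
```

View pics/t3.png

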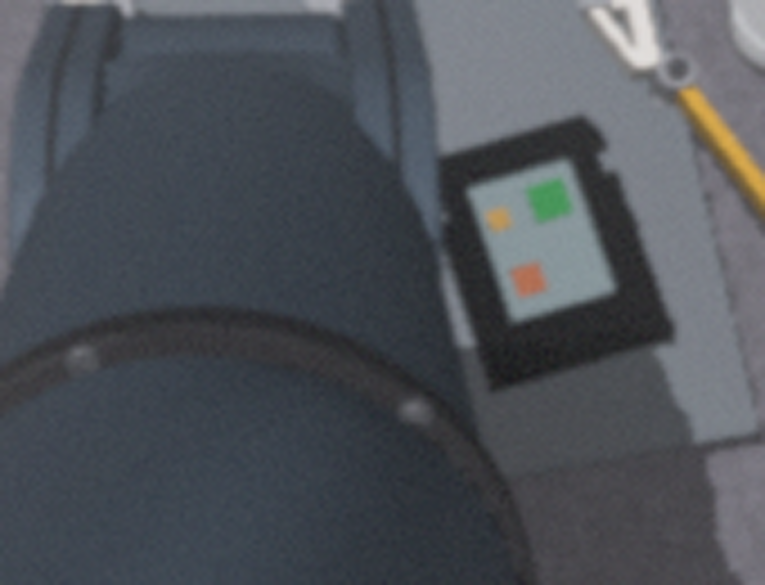

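The plate has not moved (lip still at world 507,111) and the TCP is on it in plan, so the tips must have shut above the lip. Checking their real height by depth.

```bash
python3 - <<'E'
from h import *
print(env.state()["position"],env.tip_extent)
p,d=read_camera("scene");P=cloud("scene",d)
for v in range(196,214,1):
    print(v,[ (u,*np.round(P[v,u]*1e3).astype(int)) for u in (306,309,312,315,318)])
E
```

```text
[0.50731402 0.11016904 0.0584585 ] 0.014
196 [(306, np.int64(522), np.int64(119), np.int64(114)), (309, np.int64(517), np.int64(122), np.int64(113)), (312, np.int64(510), np.int64(124), np.int64(111)), (315, np.int64(499), np.int64(120), np.int64(103)), (318, np.int64(427), np.int64(32), np.int64(-2))]
197 [(306, np.int64(521), np.int64(118), np.int64(109)), (309, np.int64(516), np.int64(121), np.int64(109)), (312, np.int64(509), np.int64(122), np.int64(107)), (315, np.int64(501), np.int64(122), np.int64(103)), (318, np.int64(429), np.int64(35), np.int64(-2))]
198 [(306, np.int64(519), np.int64(114), np.int64(102)), (309, np.int64(517), np.int64(123), np.int64(108)), (312, np.int64(508), np.int64(122), np.int64(103)), (315, np.int64(501), np.int64(123), np.int64(101)), (318, np.int64(433), np.int64(41), np.int64(2))]
199 [(306, np.int64(516), np.int64(111), np.int64(95)), (309, np.int64(514), np.int64(119), np.int64(100)), (312, np.int64(509), np.int64(123), np.int64(101)), (315, np.int64(500), np.int64(122), np.int64(96)), (318, np.int64(434), np.int64(43), np.int64(0))]
200 [(306, 
[... 2910 characters left out ...]
np.int64(113), np.int64(55)), (312, np.int64(489), np.int64(97), np.int64(31)), (315, np.int64(481), np.int64(98), np.int64(28)), (318, np.int64(475), np.int64(102), np.int64(29))]
212 [(306, np.int64(511), np.int64(104), np.int64(45)), (309, np.int64(508), np.int64(112), np.int64(51)), (312, np.int64(502), np.int64(117), np.int64(52)), (315, np.int64(483), np.int64(101), np.int64(29)), (318, np.int64(477), np.int64(106), np.int64(29))]
213 [(306, np.int64(511), np.int64(106), np.int64(44)), (309, np.int64(509), np.int64(115), np.int64(51)), (312, np.int64(505), np.int64(121), np.int64(54)), (315, np.int64(484), np.int64(102), np.int64(26)), (318, np.int64(479), np.int64(108), np.int64(29))]
```

By depth, the shut tips end at z ≈ 0.072 with the TCP reading 0.0585, in line with the lip in plan. That is about 28 mm higher than the stated tip extent implies. I'll trust the camera, open, and go 29 mm lower in guarded steps.

```bash
python3 -m inch '[[[0,0,0],0,0.35],[[0,0,0],0,0.35],[[0,0,0.01],0,0.35],[[0,0,0.01],0,0.35],[[0,0,0.005],0,0.35],[[0,0,0],0,0.35]]'
python3 -m inch '[[[0,0,0.004],0,0.35],[[0,0,0],0,0.35],[[0,0,0],0,0.35]]'
python3 -m inch '[[[0,0,0],0,0.2],[[0,0,0],0,0.1],[[0,0,0],0,0.05],[[0,0,0],0,0],[[0,0,0],0,0],[[0,0,0],0,0]]' 30
```

```text
clock: 4.75
position: [0.5066, 0.11, 0.0323]
eef_rot: [-3.14, 0.001, 1.573]
contact_force: [0.5, -0.4, 1.1]
finger_gap: 0.0303
grasp_force: 0.0
clock: 5.05
position: [0.5074, 0.1102, 0.0296]
eef_rot: [3.141, -0.0, 1.573]
contact_force: [0.9, 0.3, 0.2]
finger_gap: 0.0294
grasp_force: 0.0
clock: 5.65
position: [0.5076, 0.1103, 0.0298]
eef_rot: [3.141, -0.0, 1.573]
contact_force: [-0.6, 0.2, 6.3]
finger_gap: 0.0072
grasp_force: 30.9
```

Gripped (gap 7.2 mm). Now square it to the rack and line it up with bay 0.

```bash
cat >> h.py <<'E'
def inrack():
    s=env.state();th,a,b=np.load("rack.npy");d=s["position"][:2]-[a,b];c,sn=np.cos(th),np.sin(th)
    print("rack mm x %.1f y %.1f z %.1f yaw rel %.4f"%(1e3*(c*d[0]+sn*d[1]),1e3*(-sn*d[0]+c*d[1]),1e3*s["position"][2],s["eef_rot"][2]-th-np.pi/2),"F",s["contact_force"].round(1),s["clock"])
E
python3 - <<'E'
from h import *
np.save("rack.npy",[.1265,*rk(0,.0004)])
inrack();th=np.load("rack.npy")[0]
goto(*rk(-.110,.065),env.state()["position"][2]+.001,th+np.pi/2)
E
```

```text
rack mm x -132.0 y 78.4 z 29.8 yaw rel -0.1244 F [-0.6  0.2  6.3] 5.65
tool turn -0.124 then shift mm x -13.4 y 22.0 z -1.0
```

```bash
python3 -m inch '[[[0,0,-0.001],0,0],[[0,0,0],-0.025,0],[[0,0,0],-0.025,0],[[0,0,0],-0.025,0],[[0,0,0],-0.025,0],[[0,0,0],-0.024,0],[[-0.003,0.004,0],0,0],[[-0.003,0.005,0],0,0],[[-0.003,0.005,0],0,0],[[-0.003,0.005,0],0,0],[[-0.0014,0.003,0],0,0],[[0,0,0],0,0],[[0,0,0],0,0]]'
python3 - <<'E'
from h import *
inrack();plates("scene")
E
```

```text
clock: 6.95
position: [0.5307, 0.0997, 0.0304]
eef_rot: [-3.141, -0.0, 1.697]
contact_force: [-0.4, 0.7, -2.5]
finger_gap: 0.0072
grasp_force: 29.8
rack mm x -110.4 y 65.0 z 30.4 yaw rel -0.0006 F [-0.4  0.7 -2.5] 6.95
scene blue body 922 z0.0372 [-58.4  66.6] [115.5  92.5] 0.4
scene blue lip 56 z0.0526 [-111.6   87.5] [35.6  9.5] 87.7
scene black body 711 z0.0370 [-75.7 -63.3] [112.4  91.7] 7.1
scene black lip 104 z0.0525 [-130.5  -68.7] [11.1 73.7] 8.1
```

```bash
python3 -m inch '[[[0,0.004,0.0006],0,0],[[0,0.006,0],0,0],[[0,0.006,0],0,0],[[0,0.006,0],0,0],[[0,0.006,0],0,0],[[0,0.006,0],0,0],[[0,0.006,0],0,0],[[0,0.003,0],0,0],[[0,0,0],0,0]]'
python3 -m inch '[[[0,0.004,0],0,0],[[0,0.005,0],0,0],[[0,0.005,0],0,0],[[0,0.005,0],0,0],[[0,0.005,0],0,0],[[0,0.004,0],0,0],[[0,0.002,0],0,0],[[0,0,0],0,0]]'
python3 -c "
from h import *
inrack()"
```

```text
clock: 7.9
position: [0.5741, 0.1051, 0.0299]
eef_rot: [3.141, 0.0, 1.697]
contact_force: [0.3, -0.0, -0.9]
finger_gap: 0.0071
grasp_force: 29.9
clock: 8.7
position: [0.6037, 0.1089, 0.0299]
eef_rot: [3.141, 0.0, 1.697]
contact_force: [0.7, -0.5, -0.6]
finger_gap: 0.007
grasp_force: 30.0
rack mm x -36.8 y 64.9 z 29.9 yaw rel -0.0005 F [ 0.7 -0.5 -0.6] 8.7
```

```bash
python3 -m inch '[[[0,0.004,0],0,0],[[0,0.005,0],0,0],[[0,0.005,0],0,0],[[0,0.005,0],0,0],[[0,0.005,0],0,0],[[0,0.004,0],0,0],[[0,0.002,0],0,0],[[0,0,0],0,0]]'
python3 -c "
from h import *
inrack()"
```

```text
clock: 9.5
position: [0.6313, 0.1128, 0.0299]
eef_rot: [-3.138, -0.001, 1.697]
contact_force: [-8.7, 0.1, 6.6]
finger_gap: 0.0066
grasp_force: 31.0
rack mm x -9.0 y 65.3 z 29.9 yaw rel -0.0002 F [-8.7  0.1  6.6] 9.5
```

```bash
python3 -m inch '[[[0,0.004,0],0,0],[[0,0.004,0],0,0],[[0,0.004,0],0,0],[[0,0.003,0],0,0],[[0,0,0],0,0],[[0,0,0],0,0]]'
python3 -c "
from h import *
inrack()"
python3 -m inch '[[[0,0.002,0],0,0],[[0,0.001,0],0,0],[[0,0,0],0,0],[[0,0,0],0,0]]'
python3 -c "
from h import *
inrack();plates('scene')"
```

```text
clock: 10.1
position: [0.6489, 0.1145, 0.03]
eef_rot: [3.14, 0.0, 1.697]
contact_force: [3.0, -0.2, -1.6]
finger_gap: 0.0072
grasp_force: 29.9
rack mm x 8.7 y 64.8 z 30.0 yaw rel -0.0005 F [ 3.  -0.2 -1.6] 10.1
clock: 10.5
position: [0.6507, 0.1148, 0.0299]
eef_rot: [-3.141, 0.0, 1.697]
contact_force: [-1.5, -0.5, 0.7]
finger_gap: 0.0073
grasp_force: 30.3
rack mm x 10.5 y 64.9 z 29.9 yaw rel -0.0006 F [-1.5 -0.5  0.7] 10.5
scene blue body 805 z0.0370 [61.1 66.2] [ 91.  112.3] 88.5
scene blue lip 58 z0.0525 [ 9.5 87.2] [36.9  8. ] 89.9
scene black body 107 z0.0373 [-121.   -42.9] [30.8 43.9] 19.7
scene black lip 57 z0.0523 [-133.6  -49.9] [11.2 35.4] 4.9
```

Blue is home: it rode over the clips, the force dropped to nothing, and its centre is at x≈61. Release and go above the black lip.

```bash
python3 -m inch '[[[0,0,0],0,0.35],[[0,0,0],0,0.35],[[0,0,0],0,0.35],[[0,0,-0.01],0,0.35],[[0,0,-0.02],0,0.35],[[0,0,-0.02],0,0.35],[[-0.01,-0.01,0],-0.042,0.35],[[0,0,0],-0.042,0.35],[[0,0,0],-0.042,0.35],[[0,0,0],0,0.35]]'
python3 - <<'E'
from h import *
p=plates("top")
th=np.load("rack.npy")[0]
inrack();goto(*rk(-.1304,-.0709),.06,th+.126+np.pi/2)
E
```

```text
clock: 11.55
position: [0.6425, 0.1036, 0.0808]
eef_rot: [3.141, -0.0, 1.823]
contact_force: [-0.1, 0.1, -0.9]
finger_gap: 0.03
grasp_force: 0.0
top black body 423 z0.0385 [-71.9 -98.9] [ 46.7 108.4] 83.3
top black lip 97 z0.0538 [-128.3  -86.7] [ 8.2 44.4] 7.0
rack mm x 1.0 y 54.9 z 80.6 yaw rel 0.1245 F [-0.1 -0.4  0.5] 11.6
tool turn -0.001 then shift mm x -108.3 y -146.1 z 20.6
```

```bash
python3 -m inch '[[[-0.01,-0.014,0],0,0.35],[[-0.02,-0.028,0],0,0.35],[[-0.025,-0.034,0],0,0.35],[[-0.025,-0.034,0],0,0.35],[[-0.02,-0.026,0],0,0.35],[[-0.008,-0.010,0],0,0.35],[[0,0,0],0,0.35],[[0,0,0],0,0.35]]'
python3 - <<'E'
from h import *
p=plates("scene")
th=np.load("rack.npy")[0]
inrack();goto(*rk(-.1304,-.0709),.03,th+.126+np.pi/2)
cv2.imwrite("pics/s4.png",cv2.resize(cv2.cvtColor(p,cv2.COLOR_RGB2BGR)[140:300,160:350],None,fx=3.7,fy=3.7,interpolation=cv2.INTER_CUBIC))
E
```

```text
clock: 12.4
position: [0.529, -0.0362, 0.0801]
eef_rot: [3.14, -0.0, 1.823]
contact_force: [0.9, 0.2, 0.4]
finger_gap: 0.0298
grasp_force: 0.0
scene blue body 914 z0.0369 [61.6 66. ] [ 91.4 110.7] 89.4
scene blue lip 128 z0.0527 [ 9.3 66.8] [77.3  8.8] 88.4
scene black body 752 z0.0370 [-77.3 -64.3] [115.7  94.1] 6.5
scene black lip 102 z0.0524 [-129.8  -69. ] [10.2 76.1] 8.3
rack mm x -129.1 y -69.1 z 80.0 yaw rel 0.1267 F [-0.4  0.4  0. ] 12.45
tool turn 0.001 then shift mm x -1.6 y -1.5 z 50.0
```

View pics/s4.png

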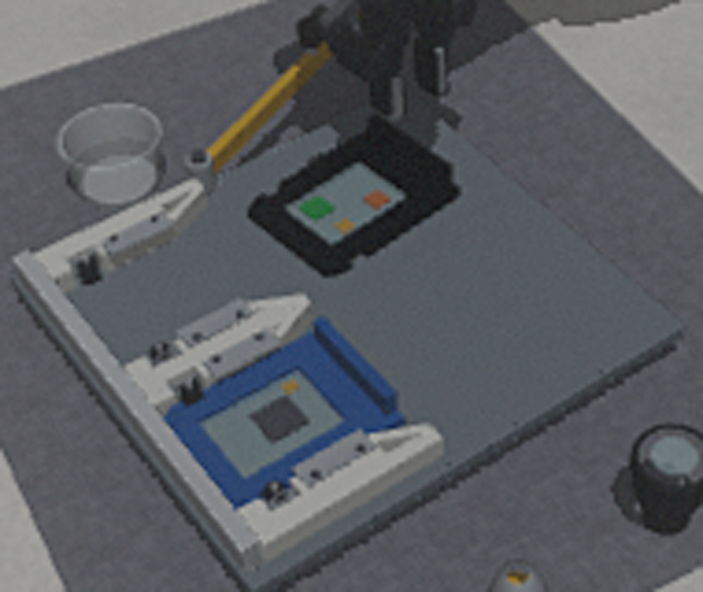

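Blue sits home in its bay with its lip at crop (355,365), and the fingers at (415,85) hang over the black lip at (415,150). Descend and grip.

```bash
python3 -m inch '[[[-0.0016,-0.0015,0.01],0,0.35],[[0,0,0.015],0,0.35],[[0,0,0.015],0,0.35],[[0,0,0.006],0,0.35],[[0,0,0.003],0,0.35],[[0,0,0],0,0.35],[[0,0,0],0,0.35]]'
python3 -m inch '[[[0,0,0],0,0.2],[[0,0,0],0,0.1],[[0,0,0],0,0.05],[[0,0,0],0,0],[[0,0,0],0,0],[[0,0,0],0,0]]' 30
python3 - <<'E'
from h import *
inrack();th=np.load("rack.npy")[0]
goto(*rk(-.110,-.065),.0305,th+np.pi/2)
E
```

```text
clock: 13.15
position: [0.527, -0.0391, 0.0312]
eef_rot: [3.141, 0.0, 1.823]
contact_force: [0.4, -0.3, -0.3]
finger_gap: 0.03
grasp_force: 0.0
clock: 13.75
position: [0.5272, -0.0392, 0.0315]
eef_rot: [3.14, 0.0, 1.823]
contact_force: [-0.4, 1.2, 6.7]
finger_gap: 0.0075
grasp_force: 30.9
rack mm x -131.4 y -72.3 z 31.5 yaw rel 0.1255 F [-0.4  1.2  6.7] 13.75
tool turn 0.125 then shift mm x 7.3 y 21.4 z 1.0
```

```bash
python3 -m inch '[[[0,0,-0.0006],0,0],[[0,0,0],0.025,0],[[0,0,0],0.025,0],[[0,0,0],0.025,0],[[0,0,0],0.025,0],[[0,0,0],0.025,0],[[0.001,0.004,0],0,0],[[0.002,0.005,0],0,0],[[0.002,0.005,0],0,0],[[0.001,0.005,0],0,0],[[0,0.0015,0],0,0],[[0,0,0],0,0],[[0,0,0],0,0]]'
python3 - <<'E'
from h import *
inrack();plates("scene");p=plates("top")
cv2.imwrite("pics/t5.png",cv2.resize(cv2.cvtColor(p,cv2.COLOR_RGB2BGR)[110:290,205:435],None,fx=3.4,fy=3.4,interpolation=cv2.INTER_CUBIC))
E
```

```text
clock: 15.05
position: [0.5466, -0.0305, 0.0315]
eef_rot: [3.141, 0.0, 1.698]
contact_force: [0.8, 0.1, 0.4]
finger_gap: 0.007
grasp_force: 30.1
rack mm x -111.1 y -66.2 z 31.5 yaw rel 0.0007 F [0.8 0.1 0.4] 15.05
scene blue body 916 z0.0369 [61.3 65.8] [ 91.8 110.9] 89.9
scene blue lip 126 z0.0526 [ 8.6 67.2] [76.5  9.3] 88.5
scene black body 711 z0.0369 [-58.6 -63.7] [114.5  91.8] 0.2
scene black lip 51 z0.0525 [-111.8  -44.1] [36.9  9.4] 85.9
top blue body 1057 z0.0382 [62.3 65.8] [115.1  91.2] 0.2
top blue lip 163 z0.0540 [ 8.8 65.6] [75.   9.5] 89.5
top black body 440 z0.0384 [-58.3 -39.3] [ 47.5 120. ] 78.2
top black lip 60 z0.0546 [-112.7  -41. ] [26.6  9.4] 88.1
```

```bash
python3 -m inch '[[[-0.0004,0.004,0],0,0],[[0,0.006,0],0,0],[[0,0.006,0],0,0],[[0,0.006,0],0,0],[[0,0.006,0],0,0],[[0,0.006,0],0,0],[[0,0.006,0],0,0],[[0,0.003,0],0,0],[[0,0,0],0,0]]'
python3 -m inch '[[[0,0.004,0],0,0],[[0,0.005,0],0,0],[[0,0.005,0],0,0],[[0,0.005,0],0,0],[[0,0.005,0],0,0],[[0,0.004,0],0,0],[[0,0.002,0],0,0],[[0,0,0],0,0]]'
python3 -c "
from h import *
inrack()"
```

```text
clock: 16.05
position: [0.5895, -0.0251, 0.0315]
eef_rot: [3.141, -0.0, 1.698]
contact_force: [-1.1, 1.9, 2.8]
finger_gap: 0.007
grasp_force: 30.5
clock: 16.85
position: [0.6191, -0.0208, 0.0315]
eef_rot: [3.142, -0.001, 1.699]
contact_force: [-3.1, 3.5, 4.6]
finger_gap: 0.0068
grasp_force: 30.7
rack mm x -37.9 y -65.7 z 31.5 yaw rel 0.0015 F [-3.1  3.5  4.6] 16.85
```

A small side load of 3.5 N toward +y means it is rubbing the right wall, so I'll ease 0.6 mm that way and continue.

```bash
python3 -m inch '[[[0.0006,0,0],0,0],[[0,0.004,0],0,0],[[0,0.005,0],0,0],[[0,0.005,0],0,0],[[0,0.005,0],0,0],[[0,0.005,0],0,0],[[0,0.004,0],0,0],[[0,0.002,0],0,0],[[0,0,0],0,0]]'
python3 -c "
from h import *
inrack()"
```

```text
clock: 17.75
position: [0.647, -0.017, 0.0315]
eef_rot: [-3.139, -0.001, 1.698]
contact_force: [-8.2, 2.7, 9.6]
finger_gap: 0.007
grasp_force: 31.4
rack mm x -9.8 y -65.4 z 31.5 yaw rel 0.0007 F [-8.2  2.7  9.6] 17.75
```

```bash
python3 -m inch '[[[0,0.004,0],0,0],[[0,0.004,0],0,0],[[0,0.004,0],0,0],[[0,0.004,0],0,0],[[0,0.001,0],0,0],[[0,0,0],0,0],[[0,0,0],0,0]]'
python3 -c "
from h import *
inrack()"
python3 -m inch '[[[0,0.001,0],0,0],[[0,0,0],0,0],[[0,0,0],0,0]]'
python3 -c "
from h import *
inrack();plates('scene')"
```

```text
clock: 18.45
position: [0.6656, -0.0143, 0.0316]
eef_rot: [3.141, -0.001, 1.698]
contact_force: [-3.2, 3.6, 5.5]
finger_gap: 0.007
grasp_force: 30.8
rack mm x 9.0 y -65.1 z 31.6 yaw rel 0.0010 F [-3.2  3.6  5.5] 18.45
clock: 18.75
position: [0.6661, -0.0143, 0.0316]
eef_rot: [-3.141, -0.001, 1.698]
contact_force: [-4.4, 3.3, 6.2]
finger_gap: 0.0071
grasp_force: 30.9
rack mm x 9.5 y -65.1 z 31.6 yaw rel 0.0009 F [-4.4  3.3  6.2] 18.75
scene blue body 921 z0.0371 [61.5 66.8] [110.7  92.9] 0.6
scene blue lip 127 z0.0527 [ 9.1 66.8] [77.3  8.5] 89.4
scene black body 629 z0.0371 [ 60.7 -63.8] [112.1  91.8] 0.1
scene black lip 58 z0.0522 [  8.2 -46.6] [10.6 41.9] 0.2
```

```bash
python3 -m inch '[[[0,0.001,0],0,0],[[0,0.0005,0],0,0],[[0,0,0],0,0],[[0,0,0],0,0]]'
python3 -c "
from h import *
inrack()"
python3 -m inch '[[[0,0,0],0,0.35],[[0,0,0],0,0.35],[[0,0,0],0,0.35],[[0,0,-0.01],0,0.35],[[0,0,-0.02],0,0.35],[[0,0,-0.03],0,0.35],[[0,-0.02,-0.03],0,0.35],[[0,-0.04,0],0,0.35],[[0,-0.04,0],0,0.35],[[0,0,0],0,0.35]]'
python3 -c "
from h import *
inrack();plates('scene');p=plates('top')
q,d=read_camera('scene')
cv2.imwrite('pics/s6.png',cv2.cvtColor(cv2.resize(q[170:300,160:320],None,fx=5,fy=4.6,interpolation=cv2.INTER_CUBIC),cv2.COLOR_RGB2BGR))"
```

```text
clock: 19.2
position: [0.667, -0.0141, 0.0316]
eef_rot: [-3.14, -0.001, 1.698]
contact_force: [-6.3, 3.6, 8.0]
finger_gap: 0.0071
grasp_force: 31.2
rack mm x 10.5 y -65.1 z 31.6 yaw rel 0.0007 F [-6.3  3.6  8. ] 19.2
clock: 20.2
position: [0.563, -0.0291, 0.1222]
eef_rot: [-3.138, -0.001, 1.695]
contact_force: [0.3, -0.4, 0.5]
finger_gap: 0.0298
grasp_force: 0.0
rack mm x -94.6 y -66.8 z 122.2 yaw rel -0.0021 F [ 0.3 -0.4  0.5] 20.2
scene blue body 916 z0.0370 [61.2 67.3] [111.5  91.8] 0.5
scene blue lip 127 z0.0526 [ 9.1 68. ] [75.7  9.3] 88.6
scene black body 668 z0.0371 [ 60.4 -66. ] [ 93.5 112.6] 88.5
scene black lip 94 z0.0527 [  8.9 -63.4] [ 8.2 76.9] 0.2
top blue body 1058 z0.0383 [61.9 65.4] [116.1  90.3] 0.0
top blue lip 165 z0.0538 [ 8.7 65.7] [74.9  9.4] 89.4
top black body 237 z0.0384 [ 96.2 -85.6] [88.8 51. ] 40.5
top black lip 106 z0.0539 [  8.6 -50.7] [ 9.7 48.2] 0.6
```

View pics/s6.png

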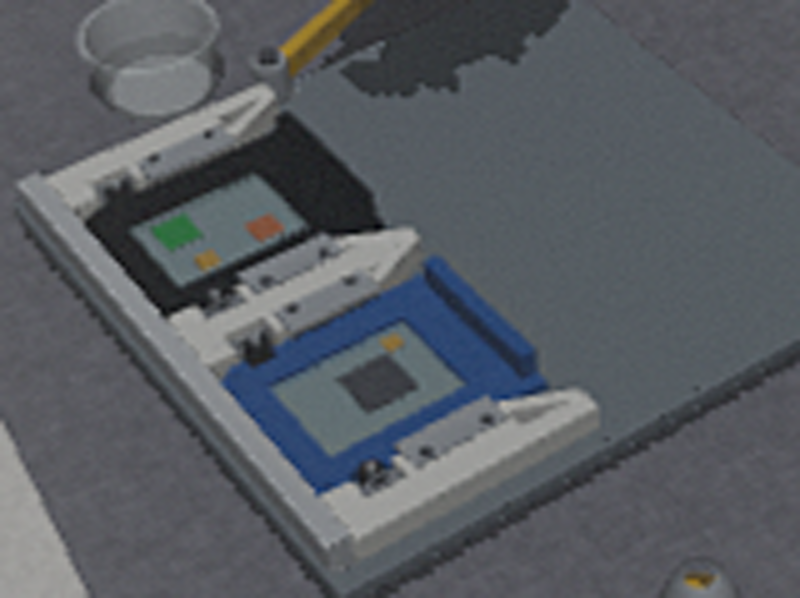

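Both plates sit home with both lips at x≈8.7 (top camera) and the clips in the notches. Now the keeper: shut the fingers, go behind the bar, and sweep an arc about the hinge.

```bash
python3 -m inch '[[[-0.02,-0.008,0],0,0],[[-0.04,-0.018,0],0,0],[[-0.045,-0.02,0],0,0],[[-0.045,-0.02,0],0,0],[[-0.022,-0.012,0],0,0],[[0,0,0],0,0],[[0,0,0],0,0]]'
python3 - <<'E'
from h import *
inrack();p=plates("scene")
cv2.imwrite("pics/s7.png",cv2.cvtColor(cv2.resize(p[100:260,140:340],None,fx=4,fy=3.7,interpolation=cv2.INTER_CUBIC),cv2.COLOR_RGB2BGR))
a=np.radians([210,*range(205,99,-5),96]);q=np.c_[-7+190*np.cos(a),-143.5+190*np.sin(a)]
print(q[0],q[-1]);print([(round(y,1),round(x,1)) for x,y in np.diff(q,axis=0)])
E
```

```text
clock: 21.05
position: [0.5141, -0.2085, 0.1215]
eef_rot: [3.141, 0.0, 1.697]
contact_force: [-0.3, 0.4, 1.0]
finger_gap: -0.0002
grasp_force: 0.0
rack mm x -165.8 y -238.6 z 121.5 yaw rel -0.0005 F [-0.3  0.4  1. ] 21.05
scene blue body 921 z0.0370 [61.5 67.1] [110.8  92.3] 0.4
scene blue lip 126 z0.0526 [ 9.2 66.1] [ 8.7 77.6] 0.7
scene black body 668 z0.0369 [ 61.  -62.7] [110.8  92.7] 0.0
scene black lip 100 z0.0524 [  9.  -62.9] [77.8  8.4] 89.3
[-171.54482672 -238.5       ] [-26.86040802  45.45916012]
[(np.float64(14.7), np.float64(-7.7)), (np.float64(15.3), np.float64(-6.3)), (np.float64(15.8), np.float64(-5.0)), (np.float64(16.2), np.float64(-3.6)), (np.float64(16.4), np.float64(-2.2)), (np.float64(16.6), np.float64(-0.7)), (np.float64(16.6), np.float64(0.7)), (np.float64(16.4), np.float64(2.2)), (np.float64(16.2), np.float64(3.6)), (np.float64(15.8), np.float64(5.0)), (np.float64(15.3), np.float64(6.3)), (np.float64(14.7), np.float64(7.7)), (np.float64(14.0), np.float64(8.9)), (np.float64(13.2), np.float64(10.1)), (np.float64(12.2), np.float64(11.2)), (np.float64(11.2), np.float64(12.2)), (np.float64(10.1), np.float64(13.2)), (np.float64(8.9), np.float64(14.0)), (np.float64(7.7), np.float64(14.7)), (np.float64(6.3), np.float64(15.3)), (np.float64(5.0), np.float64(15.8)), (np.float64(3.6), np.float64(16.2)), (np.float64(1.8), np.float64(13.1))]
```

View pics/s7.png

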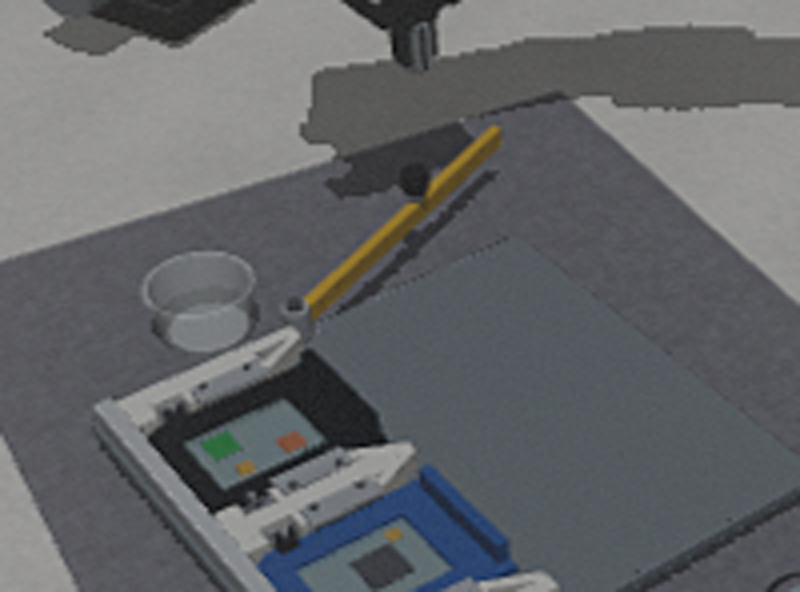

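The shut fingers (415,50 in the crop) are on the far side of the bar, clear of the knob at (415,180). Descend behind the bar and check.

```bash
python3 -m inch '[[[0,-0.0057,0.02],0,0],[[0,0,0.03],0,0],[[0,0,0.025],0,0],[[0,0,0.013],0,0],[[0,0,0.005],0,0],[[0,0,0],0,0],[[0,0,0],0,0]]'
python3 -m inch '[[[0.007,-0.004,0],0,0],[[0.008,-0.004,0],0,0],[[0.015,-0.006,0],0,0],[[0.016,-0.005,0],0,0],[[0.016,-0.004,0],0,0],[[0.016,-0.002,0],0,0],[[0.017,-0.001,0],0,0],[[0.017,0.001,0],0,0],[[0.016,0.002,0],0,0],[[0,0,0],0,0]]'
python3 -c "
from h import *
inrack()"
```

```text
clock: 21.8
position: [0.5081, -0.2088, 0.0293]
eef_rot: [3.14, 0.001, 1.698]
contact_force: [-0.6, 0.5, 0.6]
finger_gap: 0.0002
grasp_force: 0.0
clock: 22.8
position: [0.4678, -0.0816, 0.0285]
eef_rot: [-3.141, -0.002, 1.702]
contact_force: [0.1, -0.1, 0.0]
finger_gap: 0.0001
grasp_force: 0.0
rack mm x -195.7 y -106.8 z 28.5 yaw rel 0.0045 F [ 0.1 -0.1  0. ] 22.8
```

```bash
cat >> h.py <<'E'
def keeper(n="top"):
    p,d=read_camera(n);P=cloud(n,d);r,g,b=[p[...,i].astype(int) for i in range(3)]
    th,a,bb=np.load("rack.npy");R=np.array([[np.cos(th),-np.sin(th)],[np.sin(th),np.cos(th)]]);Q=((P[...,:2]-[a,bb])@R)*1e3
    k=(r>b+50)&(g>b+25)&(P[...,2]>.03)&(P[...,2]<.062)&(np.hypot(Q[...,0]+7,Q[...,1]+143.5)<260)
    q=Q[k]-[-7,-143.5];rad=np.hypot(*q.T);q=q[rad>25];print(n,"yellow",len(q),"angle",np.median((np.arctan2(q[:,1],q[:,0])-np.pi/2)%(2*np.pi)),"rmax",np.percentile(np.hypot(*q.T),98) if len(q) else 0, "mean z %.4f"%P[k][:,2].mean())
    return p
E
python3 -c "
from h import *
keeper();keeper('scene')"
```

```text
top yellow 427 angle 1.2773830662470296 rmax 241.13792217592686 mean z 0.0505
scene yellow 509 angle 1.253707142297456 rmax 238.83983922253898 mean z 0.0456
```

The bar follows: it is at 1.27 rad. Continue the arc.

```bash
python3 -m inch '[[[0.008,0.002,0],0,0],[[0.012,0.004,0],0,0],[[0.0153,0.0063,0],0,0],[[0.0147,0.0077,0],0,0],[[0.014,0.0089,0],0,0],[[0.0132,0.0101,0],0,0],[[0.0122,0.0112,0],0,0],[[0.0112,0.0122,0],0,0],[[0.0101,0.0132,0],0,0],[[0.0089,0.014,0],0,0],[[0.0077,0.0147,0],0,0],[[0.0063,0.0153,0],0,0],[[0,0,0],0,0]]'
python3 -c "
from h import *
inrack();keeper('scene')"
```

```text
clock: 24.2
position: [0.5721, 0.0649, 0.0283]
eef_rot: [3.14, -0.0, 1.7]
contact_force: [0.2, -0.4, 0.1]
finger_gap: -0.0002
grasp_force: 0.0
rack mm x -73.7 y 25.3 z 28.3 yaw rel 0.0025 F [ 0.2 -0.4  0.1] 24.2
scene yellow 468 angle 0.2519022511382697 rmax 245.66163894810788 mean z 0.0459
```

```bash
python3 -m inch '[[[0.004,0.012,0],0,0],[[0.003,0.012,0],0,0],[[0.001,0.010,0],0,0],[[0,0.006,0],0,0],[[0,0.003,0],0,0],[[0,0,0],0,0],[[0,0,0],0,0]]'
python3 -c "
from h import *
inrack();keeper('scene')"
```

```text
clock: 24.95
position: [0.6114, 0.0759, 0.0285]
eef_rot: [-3.141, 0.0, 1.697]
contact_force: [-0.8, 0.5, -0.7]
finger_gap: 0.0001
grasp_force: 0.0
rack mm x -33.4 y 31.3 z 28.5 yaw rel 0.0001 F [-0.8  0.5 -0.7] 24.95
scene yellow 302 angle 0.04409520297327174 rmax 246.99099485109014 mean z 0.0469
```

```bash
python3 -m inch '[[[0,0.003,0],0,0],[[0,0.003,0],0,0],[[0,0.002,0],0,0],[[0,0.001,0],0,0],[[0,0,0],0,0]]'
python3 -c "
from h import *
inrack();keeper('scene')"
python3 -m inch '[[[0,0.001,0],0,0],[[0,0.001,0],0,0],[[0,0,0],0,0]]'
python3 -c "
from h import *
inrack();keeper('scene')"
```

```text
clock: 25.5
position: [0.6208, 0.0774, 0.0285]
eef_rot: [3.141, 0.0, 1.698]
contact_force: [0.2, -0.3, -1.0]
finger_gap: 0.0001
grasp_force: 0.0
rack mm x -23.8 y 31.6 z 28.5 yaw rel 0.0005 F [ 0.2 -0.3 -1. ] 25.5
scene yellow 249 angle 6.237142790129399 rmax 246.97501106909505 mean z 0.0476
clock: 25.85
position: [0.6219, 0.0775, 0.0284]
eef_rot: [-3.14, -0.0, 1.698]
contact_force: [-3.0, -0.3, 2.2]
finger_gap: 0.0
grasp_force: 1.7
rack mm x -22.7 y 31.5 z 28.4 yaw rel 0.0004 F [-3.  -0.3  2.2] 25.85
scene yellow 263 angle 6.260858352873676 rmax 247.66671874761266 mean z 0.0473
```

```bash
python3 -m inch '[[[0,0.001,0],0,0],[[0,0.001,0],0,0],[[0,0,0],0,0],[[0,0,0],0,0]]'
python3 -c "
from h import *
inrack()"
```

```text
clock: 26.3
position: [0.6222, 0.0776, 0.0283]
eef_rot: [-3.137, -0.0, 1.697]
contact_force: [-10.0, -0.3, 7.1]
finger_gap: 0.0
grasp_force: 5.0
rack mm x -22.5 y 31.5 z 28.3 yaw rel 0.0002 F [-10.   -0.3   7.1] 26.3
```

The push stalls at 10 N with no further travel, so the bar is at its stop. Back off, lift, and look.

```bash
python3 -m inch '[[[0,-0.01,0],0,0],[[0,-0.03,0],0,0],[[0,-0.03,0],0,0],[[0,-0.02,-0.04],0,0],[[0,0,-0.05],0,0],[[0,0,-0.05],0,0],[[0.04,0,0],0,0],[[0.05,0,0],0,0],[[0.05,0,0],0,0],[[0.05,0,0],0,0],[[0.05,0,0],0,0],[[0.05,0,0],0,0],[[0,0,0],0,0]]'
python3 -c "
from h import *
keeper('scene');p=keeper('top');plates('top');plates('scene');print(env.state()['contact_force'])
cv2.imwrite('pics/t8.png',cv2.cvtColor(cv2.resize(p[110:285,160:410],None,fx=3.2,fy=3.2,interpolation=cv2.INTER_CUBIC),cv2.COLOR_RGB2BGR))"
```

```text
clock: 27.6
position: [0.4956, 0.3635, 0.1677]
eef_rot: [3.141, -0.005, 1.709]
contact_force: [-0.2, -0.7, -0.5]
finger_gap: 0.0003
grasp_force: 0.0
scene yellow 304 angle 6.256539252946628 rmax 247.19868426378665 mean z 0.0484
top yellow 435 angle 0.0638112528978585 rmax 240.76835744254805 mean z 0.0506
top blue body 1023 z0.0383 [62.3 65.4] [114.7  91. ] 0.5
top blue lip 157 z0.0539 [ 8.8 65.7] [ 9.1 75. ] 0.6
top black body 798 z0.0384 [ 62.3 -64.6] [115.2  87.8] 0.3
top black lip 167 z0.0540 [  8.9 -64.6] [10.1 75.4] 0.4
scene blue body 917 z0.0369 [61.9 66.8] [109.9  92. ] 0.3
scene blue lip 122 z0.0526 [10.  67.1] [77.1  8.6] 89.8
scene black body 676 z0.0371 [ 61.3 -65.4] [ 92.3 112.2] 88.9
scene black lip 101 z0.0524 [  9.1 -63.6] [76.1  8.7] 89.6
[ 0.46435186  0.68796371 -0.22079833]
```

View pics/t8.png

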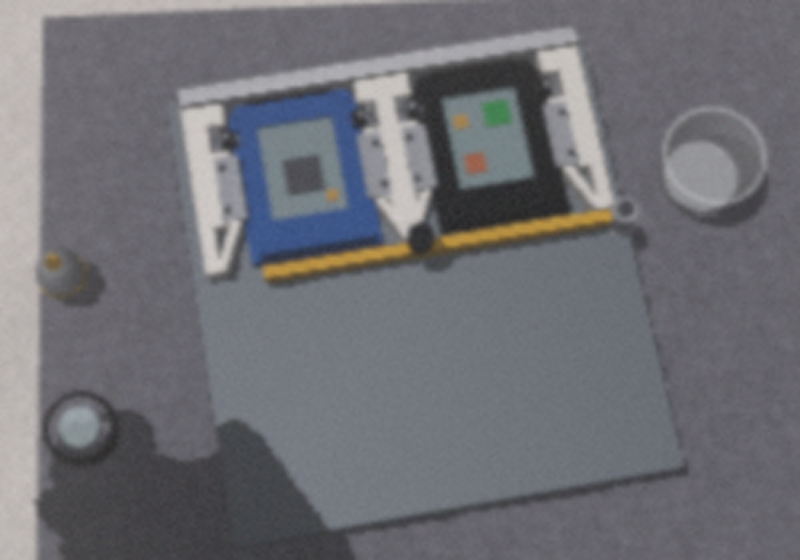

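The bar lies across both mouths from (265,272) to (600,215) in the crop. Both plates are home behind it, and the objective, eyepiece and tub stand as before. I'll do one line fit to check the bar's angle independent of offset.

```bash
python3 - <<'E'
from h import *
for n in("top","scene"):
    p,d=read_camera(n);P=cloud(n,d);r,g,b=[p[...,i].astype(int) for i in range(3)]
    th,a,bb=np.load("rack.npy");R=np.array([[np.cos(th),-np.sin(th)],[np.sin(th),np.cos(th)]]);Q=((P[...,:2]-[a,bb])@R)*1e3
    k=(r>b+50)&(g>b+25)&(P[...,2]>.048)&(P[...,2]<.058)&(abs(Q[...,0])<40)&(Q[...,1]>-135)&(Q[...,1]<110)
    v=cv2.fitLine(Q[k].astype(np.float32),cv2.DIST_HUBER,0,.01,.01).ravel();print(n,k.sum(),"keeper",-v[0]/v[1],"x at y0",v[2]-v[0]/v[1]*v[3])
E
```

```text
top 405 keeper -0.0014693311 x at y0 -7.253713
scene 227 keeper -0.0014847091 x at y0 -5.89769
```

The keeper angle fits as 0.00 rad at x = −7 mm, which is shut. Handing in.

```bash
python3 -c "
from station import env
print(env.close_job())"
```

```text
the job is handed in; nothing more can be done
None
```

Both plates are pushed home in their bays and the keeper bar is shut (measured 0.00 rad, at its stop). The lens parts and tub are where they were, and the job was handed in at about 28 s of the 67 s limit. I judged the clips engaged from the plates' positions and the images, not from a clip reading.

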